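# Snap the bumper onto the demo floor stop and tug-test it

### The arm

A 7-joint arm with a two-finger parallel gripper is mounted at the origin on the work surface. World frame = base frame: x ahead of the robot, y to its left, z up, the work surface at z = 0. Lengths are in m, angles in rad, forces in N, time in s.
With the tool pointing down it reaches from about 0.4 to 0.9 m from the base axis. Payload 5.5 kg.
Tool frame: the origin (TCP) lies midway between the tips of the shut fingers; the grasp point (between the pads) lies 19 mm behind it (manip.grip_depth is the distance from the TCP to the grasp point, in m); z points along the fingers, x is the direction in which the jaws open and shut, and the axes are right-handed (so a half turn about z gives the same grasp; the last joint's range is limited). The gripper opens to 92 mm and grips with 3 to 60 N. Pads are 19 mm wide; open, the fingers measure 130 mm over their backs; the gripper's body (75 mm by 190 mm) begins 47 mm behind the grasp point.
Start: joints at [-0.984, 0.501, -0.427, 1.55, 0.221, 1.138, -0.21], TCP at [0.207, 0.616, 0.227] pointing down, gripper open.
Joint ranges: [-2.88, 2.88], [-0.31, 2.03], [-1.54, 1.56], [0.2, 2.42], [-1.41, 4.55], [0.19, 2.02], [-2.57, 2.57]. Speed limits (rad/s): [2.57, 2.57, 3.14, 3.14, 3.14, 3.14, 3.14].

### API

Orientations are given as a unit quaternion [x, y, z, w].
In Python, from bench import manip, effector, viewer gives the robot as it stands. Calls block until the motion is done:
- manip.move_pose(position, orientation): joint-space move of the TCP to a pose.
- manip.servo_line(position, ori=None, vel=0.15): straight line of the TCP; ori=None keeps the orientation; vel is the mean speed in m/s.
- manip.movej(angles): joint-space move.
- effector.open_jaws() and effector.close(f_grip=None): open the fingers fully, or close them until they stop; f_grip is the grip in N (None keeps the last).
- manip.sleep(seconds).
- manip.solve_ik(position, orientation): joint angles nearest the present ones, or None.
- viewer.get_image(name): name is "scene" or "top"; returns the picture (420x560x3 uint8, red, green, blue); there is no depth.
- viewer.get_calibration(name): a dict with "vfov" (degrees; the focal length in pixels is half the picture's height over the tangent of half this angle, whatever the lens; pixels are square), "cx", "cy" (the principal point, pixels), "eye" and "attitude" of the camera in the world. Camera axes: x right, y down, z forward; pixel columns grow to the right and rows downward; lengths in m; the calibration is good to about 2 mm. A picture is of the moment at which its call begins. get_calibration takes no time and is no camera call.
A pose or a line that the arm cannot do raises manip.PlanningError and nothing moves.
- manip.hand_in(): hands the job in, once; it reports no verdict.
Readings, each from a call of its own:
- manip.current_clock(): time.
- manip.current_q(): joint angles.
- manip.current_joint_velocities(): joint speeds.
- manip.current_tau(): joint torques, N m.
- manip.current_tool_pos(): TCP position.
- manip.current_tcp_rot(): TCP orientation.
- manip.current_force(): force on the tool from outside, world axes, zero at the start.
- manip.current_wrist_torque(): the same for the moment, N m.
- manip.current_finger_gap(): finger opening in m.
Only numpy, scipy, OpenCV 4.12 (cv2) and the standard library are available. Lean on these libraries where they do the work, as an engineer would, in place of code of your own. Each camera call takes 0.05 s, during which the arm holds its last target.

### The job

The steel demo floor stop is missing its bumper. Press the loose black plastic bumper straight down onto the stop until it snaps and sits fully home on the collar, without forcing it. Then prove that it holds: tug it straight up with about 12 newtons (never over 16) for about a second, and leave it fully home and let go, with the other goods undisturbed.

Things in the scene. Friction and masses are not known exactly. Their poses are not given: they have to be found in the camera images.
- bumper_mid (a point): The loose black plastic door bumper: a round cap 36 mm across and 40 mm tall, rounded at the top, hollow, standing mouth down on the shelf. This point is on its axis half-way up (20 mm above its rim); its z axis points to the closed top. The mouth is 23 mm wide, narrowing over 7 mm to a 17 mm snap lip 3 mm long; behind the lip the bore is 23 mm wide. Weighs 20 to 45 g. Round, so its yaw does not matter.
- bumper: The same bumper; origin on its axis at the rim (underside), z up to the closed top.
- stop_seat (a point): Centre of the collar's flat top face on the steel demo floor stop, 54 mm above the shelf, z up along the post: the bumper's rim sits on this face when fully home, so the bumper's mid point is then 20 mm above this point.
- stop: The fixed demo floor stop with all its parts: a bamboo block 90 x 90 x 18 mm, on it a steel flange 54 mm across, a post 22 mm across with a collar, and the spigot. Origin at the centre of the block's underside, z up. It cannot be moved.
- collar: Post and collar of the stop. The collar is 31 mm across and its top face is the seat of the bumper. Same origin as the stop.
- spigot: Steel spigot on the collar, 15 mm across, 24 mm tall, tapered tip; origin at its foot on the seat, z up. Three sprung steel balls stick out to 22.2 mm across, 14 mm above the seat. The rim is about 13 mm above the seat when the mouth meets the balls; about 10 N (more off-centre) snaps the lip past them. Snapped on, it has 0.6 mm axial play, then resists a pull stiffly (risen 1.5 to 2 mm at 12 N), letting go only above 25 N.
- canister_a: Bystander: clear screw-top canister of black bumpers, 84 mm across, 115 mm tall, origin at the centre of its underside.
- canister_b: Bystander: a second canister like the first.
- spring_hinge: Bystander: bronze spring hinge lying open and flat, 88 x 124 mm, 17 mm high at the barrel, origin at the centre of its underside.
- door_viewer: Bystander: chrome door viewer standing on its flange, 29 mm across, 48 mm tall, origin at the centre of its underside.
Things that resemble listed ones, but are neither listed nor needed, are in the scene too. Leave any blue or turquoise look-alike of the stop alone.

How it is judged:
By the outcome, as a careful person would: the job done as asked, in the order asked, and still so for the second after the job is handed in, with the robot touching nothing.
It also fails if it takes over 51 s, if anything falls off the work surface, if the arm or the gripper's body presses on something with over 40 N, if the wrist force passes 120 N, or if a joint passes its speed limit or range.

## Working session

There is one attempt and no reset: what is moved stays moved. The work goes in short steps, each a Python script; the robot and the scene stay as the last script left them, time stands still between calls to the robot, and variables do not carry over. Pictures are saved under pics/ and viewed, and the job is handed in when it is done.

```bash
ls; mkdir -p pics; python3 - <<'E'
from bench import manip, effector, viewer
import cv2
for n in ("scene","top"):
    im=viewer.get_image(n); cv2.imwrite(f"pics/{n}0.png",im[:,:,::-1]); print(viewer.get_calibration(n))
print(manip.current_clock(),manip.current_tool_pos(),manip.current_tcp_rot(),manip.current_force(),manip.current_finger_gap(),manip.grip_depth)
E
```

```text
pics
{'vfov': 44.52181627111649, 'cx': 275.8088792348652, 'cy': 216.68431292640304, 'eye': array([ 1.15951984, -0.80275778,  0.69417844]), 'attitude': array([ 0.82771918,  0.27104251, -0.15024829, -0.46780591])}
{'vfov': 53.41205448449429, 'cx': 270.87890705128524, 'cy': 209.01754528421137, 'eye': array([ 0.44787505, -0.00382174,  1.12734194]), 'attitude': array([ 0.7140444 , -0.6975421 ,  0.03876147, -0.04553189])}
0.1 [0.20665    0.61564022 0.22581207] [ 8.11815010e-01  5.83914105e-01 -6.95851254e-04  4.72685153e-04] [0.45334211 0.10760008 0.52470153] 0.09168062553893028 0.0188
```

View pics/scene0.png

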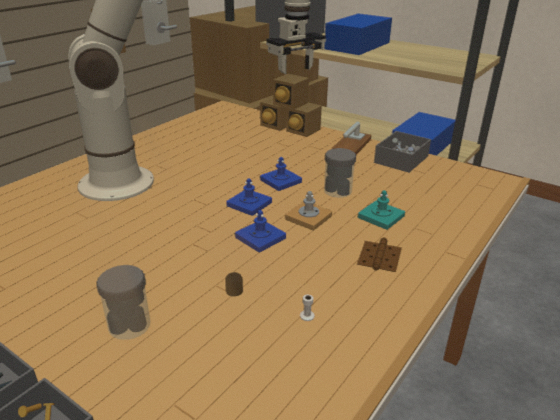

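View pics/top0.png

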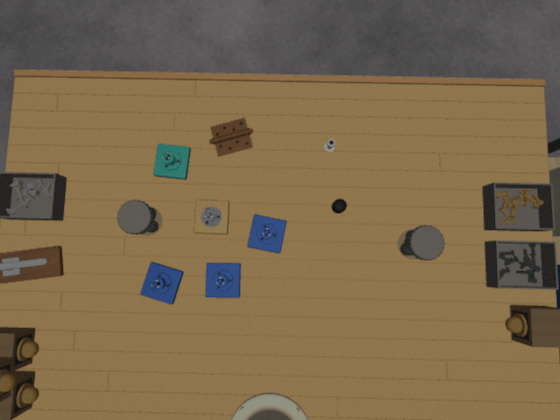

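Scene: the loose bumper is at scene (234,285) / top (339,206). The bamboo-block stop is at scene (309,210) / top (211,216).

Look-alikes for the stop:
- blue blocks at top (267,233), (222,280) and (162,283)
- turquoise block at top (172,161)

Look-alikes for the bumper:
- bumpers inside the canisters at top (136,217) and (425,243)
- dark parts in the bin at top (520,265)

Next are close crops to check both choices.

```bash
python3 - <<'E'
import cv2, numpy as np
s=cv2.imread("pics/scene0.png");t=cv2.imread("pics/top0.png")
def c(im,u,v,r,k): return cv2.resize(im[v-r:v+r,u-r:u+r],None,fx=k,fy=k,interpolation=cv2.INTER_CUBIC)
a=np.vstack([np.hstack([c(s,234,283,25,6),c(s,309,205,25,6)]),np.hstack([c(t,339,206,25,6),c(t,211,216,25,6)])])
a=np.clip(a.astype(float)*1.5,0,255).astype(np.uint8)
cv2.imwrite("pics/crop0.png",a)
E
cat > h.py <<'E'
import numpy as np, cv2
from scipy.spatial.transform import Rotation as R
from scipy.optimize import least_squares
from bench import manip, effector, viewer
def cam(n):
    c=viewer.get_calibration(n); f=210/np.tan(np.radians(c['vfov']/2))
    return c,f,R.from_quat(c['attitude']).as_matrix()
def ray(n,u,v):
    c,f,M=cam(n); d=M@np.array([(u-c['cx'])/f,(v-c['cy'])/f,1]); return np.array(c['eye']),d/np.linalg.norm(d)
def atz(n,u,v,z):
    e,d=ray(n,u,v); return e+d*(z-e[2])/d[2]
def proj(n,p):
    c,f,M=cam(n); q=M.T@(np.array(p)-c['eye']); return np.array([c['cx']+f*q[0]/q[2],c['cy']+f*q[1]/q[2]])
E
```

```text
(no output)
```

View pics/crop0.png

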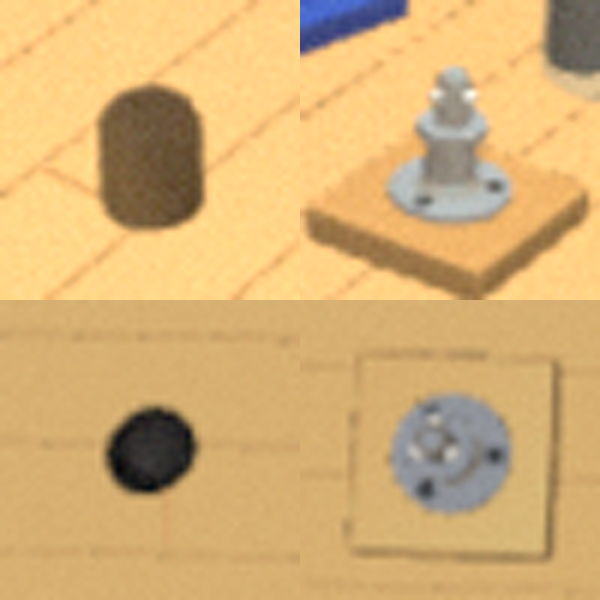

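Crops confirm both choices. The top-left and bottom-left panels show a lone black-brown rounded cap on the wood. The right panels show the steel stop on a bamboo block, with its three balls visible on the spigot. Now I'll fit their positions.

```bash
cat >> h.py <<'E'
def hull(n,pts):
    return cv2.convexHull(np.array([proj(n,p) for p in pts],np.float32))
def cen(h):
    m=cv2.moments(h); return np.array([m['m10'],m['m01']])/m['m00']
def cyl(x,y,z0,r,prof):
    a=np.linspace(0,2*np.pi,72,endpoint=False)
    return [(x+r_*np.cos(t),y+r_*np.sin(t),z0+z) for r_,z in prof for t in a]
BUMP=[(.018,0),(.018,.028),(.0172,.033),(.0145,.037),(.010,.0395),(0.0,.040)]
E
python3 - <<'E'
from h import *
s=cv2.imread("pics/scene0.png");t=cv2.imread("pics/top0.png")
obs={}
for n,im,u,v in(("scene",s,234,283),("top",t,339,206)):
    r=18; c=im[v-r:v+r,u-r:u+r].astype(float).max(2); bg=np.median(c); 
    th=(bg+np.percentile(c,3))/2
    big=cv2.resize(c.astype(np.float32),None,fx=4,fy=4,interpolation=cv2.INTER_LINEAR)
    m=(big<th).astype(np.uint8); k,l,st,ce=cv2.connectedComponentsWithStats(m); i=1+np.argmax(st[1:,4])
    p=(ce[i]+.5)/4-.5+[u-r,v-r]; obs[n]=p; print(n,p,"area",st[i,4]/16, "bbox",st[i,:4]/4)
def res(x,ns=("scene","top")): return np.concatenate([cen(hull(n,cyl(x[0],x[1],0,.018,BUMP)))-obs[n] for n in ns])
x0=atz("top",339,206,.03)[:2]
for ns in (("scene","top"),("scene",),("top",)):
    f=least_squares(res,x0,kwargs=dict(ns=ns),diff_step=1e-3); print(ns,f.x,f.fun)
for n in obs: print(cv2.contourArea(hull(n,cyl(*f.x,0,.018,BUMP))))
# stop: block corners top face, by panel
P=lambda px,py,u,v:((px+.5)/6-.5+u-25,(py+.5)/6-.5+v-25)
cor=[(358,354),(556,359),(549,554),(351,549)]
w=np.array([atz("top",*P(x-300,y-300,211,216),.018)[:2] for x,y in cor]);print("block",w,w.mean(0),np.linalg.norm(w-np.roll(w,1,0),axis=1))
print("flange",atz("top",*P(152,153,211,216),.021))
print("tip top",atz("top",*P(134,140,211,216),.078), "tip scene", atz("scene",*P(154,71,309,205),.0775))
print("collar scene",atz("scene",*P(153,124,309,205),.054))
print("block scene corners",[atz("scene",*P(x-300,y,309,205),.018)[:2] for x,y in((306,208),(480,275),(588,197))])
E
```

```text
scene [233.75356407 284.03083133] area 363.875 bbox [ 9.5   7.25 17.5  24.  ]
top [338.70065915 205.69607375] area 163.5625 bbox [10.75 11.   15.   14.25]Traceback (most recent call last):
  File "<stdin>", line 13, in <module>
    return func(*args, **kwargs)
    result = trf(vector_fun.fun, vector_fun.jac, x0, f0, J0, lb, ub, ftol, xtol,
                 gtol, max_nfev, x_scale, loss_function, tr_solver,
                 tr_options.copy(), verbose, callback=callback_wrapped)
    return trf_no_bounds(
        fun, jac, x0, f0, J0, ftol, xtol, gtol, max_nfev, x_scale,
        loss_function, tr_solver, tr_options, verbose, callback=callback)
    f_new = fun(x_new)
    self._update_fun()
    ~~~~~~~~~~~~~~~~^^
    self.f = self.fun_wrapped(xp_copy(self.x))
             ~~~~~~~~~~~~~~~~^^^^^^^^^^^^^^^^^
    return np.atleast_1d(self.fun(x))
                         ~~~~~~~~^^^
    return self.f(x, *self.args, **self.kwargs)
           ~~~~~~^^^^^^^^^^^^^^^^^^^^^^^^^^^^^^
  File "<stdin>", line 10, in res
  File "h.py", line 15, in hull
    return cv2.convexHull(np.array([proj(n,p) for p in pts],np.float32))
                                    ~~~~^^^^^
  File "h.py", line 13, in proj
    c,f,M=cam(n); q=M.T@(np.array(p)-c['eye']); return np.array([c['cx']+f*q[0]/q[2],c['cy']+f*q[1]/q[2]])
          ~~~^^^
  File "h.py", line 6, in cam
    c=viewer.get_calibration(n); f=210/np.tan(np.radians(c['vfov']/2))
ValueError: time passes only in moves, steps and waits
```

```bash
sed -i 's/^def cam(n):/import functools\n@functools.cache\ndef cam(n):/' h.py
cat > fit.py <<'E'
from h import *
s=cv2.imread("pics/scene0.png");t=cv2.imread("pics/top0.png")
obs={"scene":np.array([233.7536,284.0308]),"top":np.array([338.7007,205.6961])}
def res(x,ns=("scene","top")): return np.concatenate([cen(hull(n,cyl(x[0],x[1],0,.018,BUMP)))-obs[n] for n in ns])
x0=atz("top",339,206,.03)[:2]
for ns in (("scene","top"),("scene",),("top",)):
    f=least_squares(res,x0,kwargs=dict(ns=ns),diff_step=1e-2); print(ns,f.x,f.fun)
for n in obs: print(cv2.contourArea(hull(n,cyl(*f.x,0,.018,BUMP))))
P=lambda px,py,u,v:((px+.5)/6-.5+u-25,(py+.5)/6-.5+v-25)
cor=[(358,354),(556,359),(549,554),(351,549)]
w=np.array([atz("top",*P(x-300,y-300,211,216),.018)[:2] for x,y in cor]);print("block",w,w.mean(0),np.linalg.norm(w-np.roll(w,1,0),axis=1))
print("flange",atz("top",*P(152,153,211,216),.021))
print("tip top",atz("top",*P(134,140,211,216),.078), "tip scene", atz("scene",*P(154,71,309,205),.0775))
print("collar scene",atz("scene",*P(153,124,309,205),.054))
print("block scene corners",[atz("scene",*P(x-300,y,309,205),.018)[:2] for x,y in((306,208),(480,275),(588,197))])
E
python3 fit.py
```

```text
('scene', 'top') [ 0.59329804 -0.17081009] [-0.22111226  1.01922614 -0.85369147  0.27278658]
('scene',) [ 0.5914883  -0.16794705] [ 1.62443143e-07 -1.55781066e-06]
('top',) [ 0.5940872  -0.17309086] [2.09343568e-07 1.56360110e-06]
364.00508113368414
168.85789689677767
block [[0.60157947 0.21226398]
 [0.60133582 0.12342388]
 [0.51400506 0.12338365]
 [0.51416915 0.21140025]] [0.55777238 0.16761794] [0.08741458 0.08884044 0.08733076 0.08801675]
flange [0.55770348 0.16781938 0.021     ]
tip top [0.55737922 0.16680393 0.078     ] tip scene [0.55565886 0.17396653 0.0775    ]
collar scene [0.55811973 0.17104942 0.054     ]
block scene corners [array([0.51373596, 0.12648774]), array([0.60269044, 0.12527237]), array([0.60605968, 0.20649077])]
```

Both cameras agree on the relative displacement, but each has a bias of about 3 mm. To cancel it, I'll centre the bumper by closing on it at two yaws 90° apart. That gives its true position, and so the bias of each camera.

```bash
cat >> h.py <<'E'
def q(adeg):
    a=np.radians(adeg)/2; return np.array([np.cos(a),np.sin(a),0,0])
def stat(l=""):
    print(l,"t",round(manip.current_clock(),2),"p",np.round(manip.current_tool_pos(),4),"F",np.round(manip.current_force(),2),"gap",round(manip.current_finger_gap(),4),flush=True)
def snap(name,n="scene"):
    im=viewer.get_image(n); cv2.imwrite(f"pics/{name}.png",im[:,:,::-1]); return im
E
python3 - <<'E'
from h import *
for a in (31,121,-59,-149):
    print(a,[None if (j:=manip.solve_ik(np.array(p),q(a))) is None else np.round(j,2) for p in((.593,-.1705,.006),(.593,-.1705,.12),(.557,.17,.06),(.557,.17,.14))])
E
```

```text
31 [array([ 0.15,  0.69,  0.11,  1.78, -0.11,  0.68,  0.87]), array([ 0.08,  0.53,  0.21,  1.74, -0.13,  0.88,  0.89]), array([-0.24,  0.56, -0.13,  1.85,  0.1 ,  0.73,  0.11]), array([-0.24,  0.45, -0.14,  1.81,  0.08,  0.89,  0.13])]
121 [array([ 0.39,  0.7 , -0.2 ,  1.77,  0.2 ,  0.69,  2.18]), array([ 0.27,  0.53, -0.05,  1.74,  0.03,  0.88,  2.32]), array([-0.04,  0.59, -0.4 ,  1.84,  0.32,  0.77,  1.51]), array([-0.03,  0.48, -0.4 ,  1.8 ,  0.23,  0.91,  1.58])]
-59 [array([ 0.02,  0.71,  0.29,  1.78, -0.3 ,  0.69, -0.56]), array([-0.02,  0.55,  0.34,  1.75, -0.23,  0.89, -0.61]), array([-0.45,  0.56,  0.14,  1.86, -0.11,  0.73, -1.28]), array([-0.45,  0.45,  0.14,  1.82, -0.08,  0.88, -1.3 ])]
-149 [array([-0.39,  0.92,  0.9 ,  1.8 , -0.92,  0.91, -1.66]), array([-0.51,  0.84,  1.13,  1.76, -0.85,  1.12, -1.69]), array([-1.19,  1.13,  1.35,  1.88, -1.19,  1.24, -2.03]), array([-1.21,  0.93,  1.35,  1.84, -0.98,  1.24, -2.14])]
```

```bash
python3 - <<'E'
from h import *
manip.move_pose(np.array([.593,-.1705,.13]),q(-59)); stat("above")
manip.servo_line(np.array([.593,-.1705,.006]),vel=.15); stat("down")
snap("s1")
effector.close(f_grip=5); stat("closed1")
print(manip.current_tool_pos())
snap("s2")
E
```

```text
above t 3.19 p [ 0.5934 -0.1691  0.13  ] F [-0.07  0.03 -1.42] gap 0.0917
down t 4.17 p [ 0.5939 -0.1708  0.0069] F [ 1.15 -0.42 -0.04] gap 0.0918
closed1 t 5.12 p [ 0.593  -0.1705  0.0059] F [-1.    0.32 -0.34] gap 0.0357
[ 0.593      -0.17050515  0.00594375]
```

View pics/s2.png

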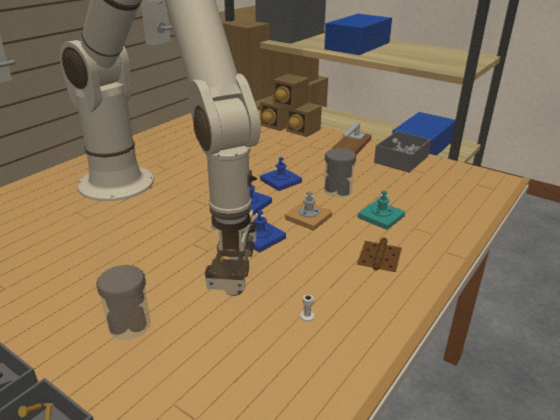

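The gripper has closed on the bumper at scene (232,285), with a gap of 35.7 mm as expected. Next I open, turn 90° and grip for real.

```bash
python3 - <<'E'
from h import *
effector.open_jaws(); stat("open")
manip.servo_line(np.array([.593,-.1705,.006]),ori=q(31),vel=.15) if False else manip.move_pose(np.array([.593,-.1705,.006]),q(31)); stat("rot")
effector.close(f_grip=35); stat("closed2")
manip.servo_line(np.array([.593,-.1705,.036]),vel=.1); stat("lift")
manip.sleep(.3);stat("lift")
snap("s3");snap("t3","top")
E
python3 - <<'E'
import cv2
s=cv2.imread("pics/s3.png"); cv2.imwrite("pics/s3c.png",cv2.resize(s[230:310,190:280],None,fx=7,fy=7,interpolation=cv2.INTER_CUBIC))
E
```

```text
open t 6.19 p [ 0.593  -0.1705  0.006 ] F [ 0.18  0.61 -0.24] gap 0.0918
rot t 7.33 p [ 0.5929 -0.1706  0.0059] F [-1.4   0.35 -0.2 ] gap 0.0921
closed2 t 8.25 p [ 0.593  -0.1705  0.006 ] F [0.2  0.47 0.68] gap 0.0355
lift t 8.7 p [ 0.5936 -0.1707  0.0369] F [-0.46 -0.55 -1.35] gap 0.0359
lift t 9.0 p [ 0.5925 -0.1704  0.0354] F [-0.01 -0.22 -0.14] gap 0.0357
```

View pics/s3c.png

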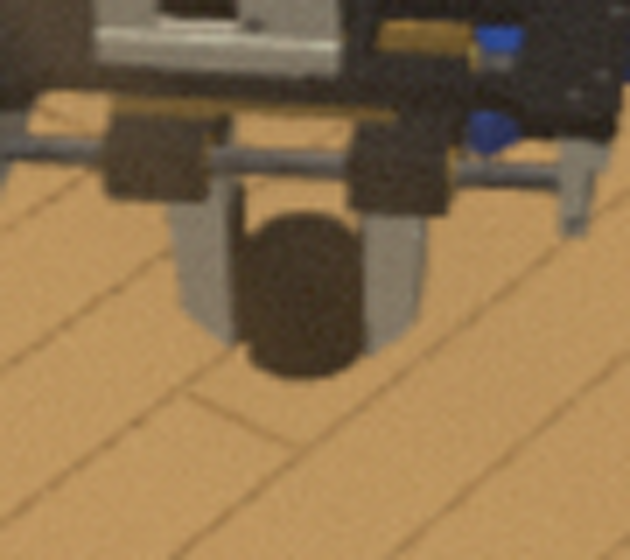

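View pics/t3.png

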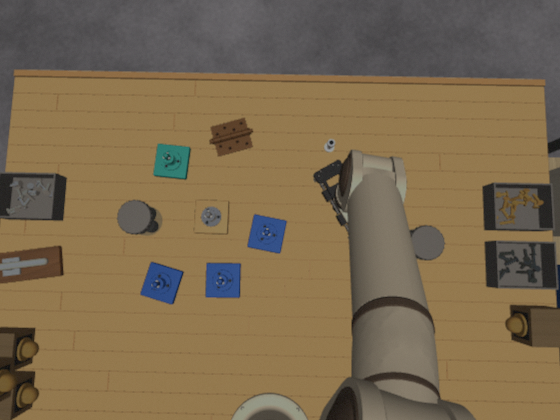

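```bash
python3 - <<'E'
from h import *
im=cv2.imread("pics/s3.png")
x,y,_=manip.current_tool_pos()
best=[]
c=im[230:310,190:280]
# overlay predicted silhouette with pixel shift
big=cv2.resize(c,None,fx=7,fy=7,interpolation=cv2.INTER_CUBIC)
h=hull("scene",cyl(x,y,.0295,.018,BUMP)).reshape(-1,2)
print("pred cen",cen(h.reshape(-1,1,2)),"bbox",h.min(0),h.max(0))
for d,col in(((0,0),(0,0,255)),):
    pp=((h+d-[190,230]+.5)*7-.5).astype(np.int32); cv2.polylines(big,[pp],True,col,1)
cv2.imwrite("pics/ov3.png",np.clip(big*1.5,0,255).astype(np.uint8))
# stop overlay in s0 and t0
for n,f,(u,v),p0 in(("scene","scene0",(309,205),(.557,.170)),("top","top0",(211,216),(.557,.170))):
    c=cv2.imread(f"pics/{f}.png")[v-25:v+25,u-25:u+25]; big=cv2.resize(c,None,fx=10,fy=10,interpolation=cv2.INTER_CUBIC)
    for prof,col in(([(.0155,.054)],(0,0,255)),([(.027,.0225)],(255,0,0)),([(.0075,.064),(.0045,.078)],(0,160,0))):
        h=hull(n,cyl(*p0,0,0,prof)).reshape(-1,2); pp=((h-[u-25,v-25]+.5)*10-.5).astype(np.int32); cv2.polylines(big,[pp],True,col,1)
    cv2.imwrite(f"pics/ov_{n}.png",big)
a=cv2.imread("pics/ov_scene.png");b=cv2.imread("pics/ov_top.png")
cv2.imwrite("pics/ovs.png",cv2.resize(np.hstack([a[:,50:450],b[:,50:450]]),None,fx=1,fy=1))
E
```

```text
pred cen [232.90591044 273.56377014] bbox [223.8983  261.40845] [241.89989 285.43137]
```

View pics/ov3.png

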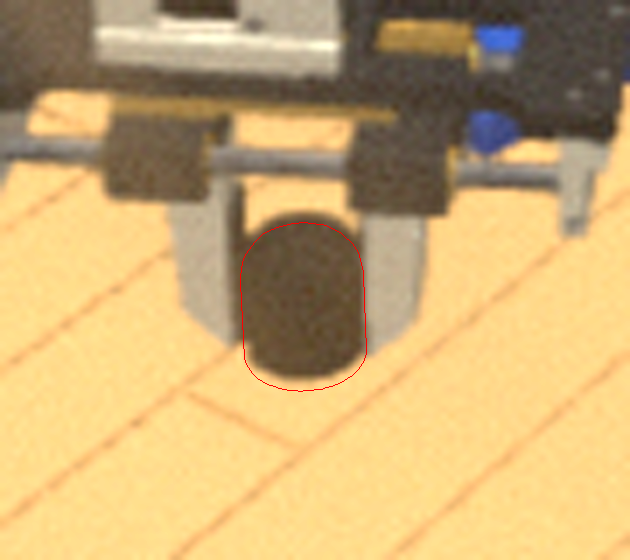

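View pics/ovs.png

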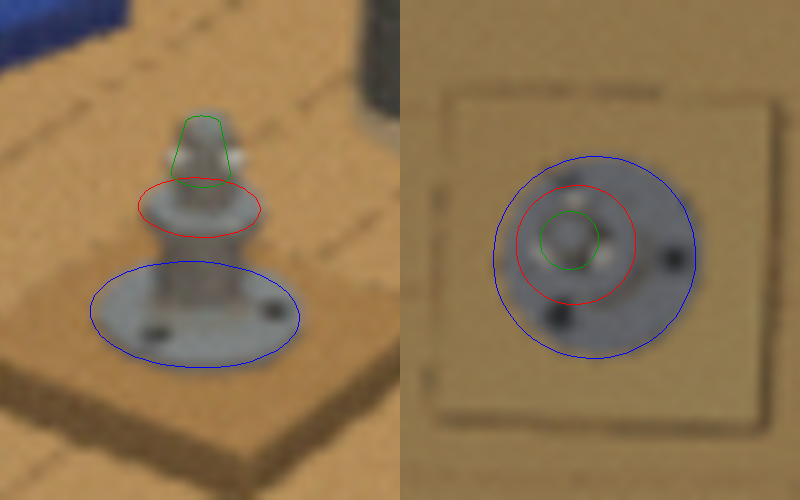

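Overlays: in the scene camera the held bumper appears 1.6 px above its predicted place, about (233,272) with rim bottom at 284. That is a vertical bias in the scene camera. Correcting for it, the bumper's original position agrees with the top camera. I'll take the stop near (0.558, 0.1675), hover over it, and compare bumper and spigot directly.

```bash
python3 - <<'E'
from h import *
manip.servo_line(np.array([.593,-.1705,.15]),vel=.2)
manip.move_pose(np.array([.5585,.167,.15]),q(31))
manip.servo_line(np.array([.5585,.167,.105]),vel=.15)
manip.sleep(.3); stat("hover")
im=snap("s4"); stat()
x,y=.5585,.167
u,v,r=309,190,30
c=im[v-r:v+r,u-r:u+r,::-1]; big=cv2.resize(c,None,fx=10,fy=10,interpolation=cv2.INTER_CUBIC)
plain=big.copy()
for prof,col in((np.array(BUMP)+[0,.099],(255,255,0)),([(.0155,.054)],(0,0,255)),([(.027,.0225)],(255,0,0)),([(.0075,.064),(.0045,.078)],(0,200,0))):
    h=hull("scene",cyl(x,y,0,0,prof)).reshape(-1,2); pp=((h-[u-r,v-r]+.5)*10-.5).astype(np.int32); cv2.polylines(big,[pp],True,col,1)
cv2.imwrite("pics/ov4.png",np.clip(big*1.3,0,255).astype(np.uint8))
snap("t4","top")
E
```

```text
hover t 11.85 p [0.5592 0.1672 0.106 ] F [-0.01  0.14  0.73] gap 0.0357
 t 11.9 p [0.559  0.1672 0.1058] F [ 0.27 -0.73 -0.76] gap 0.0359
```

View pics/ov4.png

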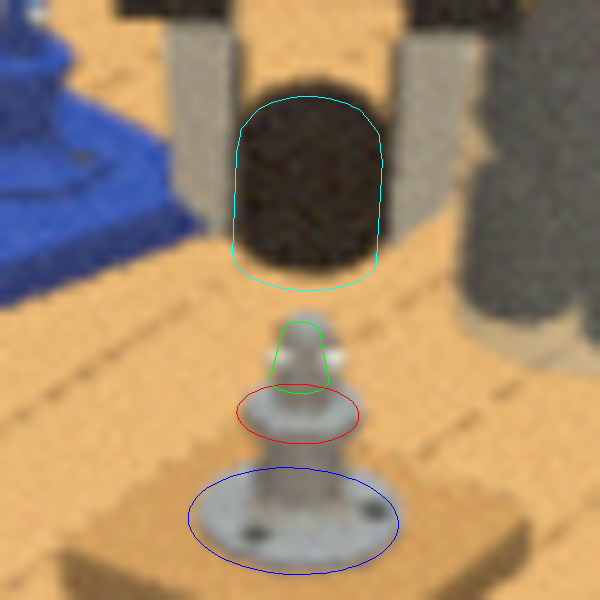

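View pics/t4.png

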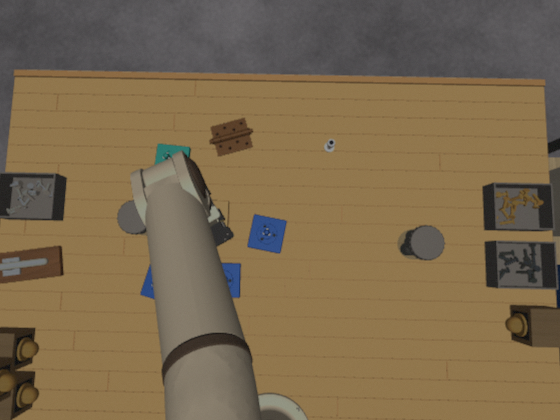

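The hover shows the bumper (centre about (310,177)) above the spigot. Both cameras' depth offsets look a bit inconsistent, so I'll measure the edges at sub-pixel accuracy instead of by eye.

```bash
cat > edge.py <<'E'
from h import *
from scipy.ndimage import map_coordinates, gaussian_filter
def fit(img,n,pts,chan,sign,sel=lambda nx,ny:True,d0=(0,0),w=4,show=False):
    """shift (du,dv) of observed silhouette vs predicted. sign=+1: chan rises outward"""
    g=gaussian_filter(chan(img.astype(float)),.7)
    h=hull(n,pts).reshape(-1,2).astype(float)
    # resample
    c=np.vstack([h,h[:1]]); L=np.r_[0,np.cumsum(np.linalg.norm(np.diff(c,axis=0),axis=1))]
    s=np.arange(0,L[-1],.5); p=np.c_[np.interp(s,L,c[:,0]),np.interp(s,L,c[:,1])]
    t=np.roll(p,-1,0)-np.roll(p,1,0); nn=np.c_[t[:,1],-t[:,0]]; nn/=np.linalg.norm(nn,axis=1)[:,None]
    if ((p-p.mean(0))*nn).sum()<0: nn=-nn
    k=[sel(*a) for a in nn]; p,nn=p[k],nn[k]
    d=np.array(d0,float); off=np.arange(-w,w+.01,.1)
    for it in range(8):
        q_=p+d; X=q_[:,None,:]+off[None,:,None]*nn[:,None,:]
        pr=map_coordinates(g,[X[...,1],X[...,0]],order=1)*sign
        gr=np.gradient(pr,axis=1); j=gr.argmax(1); m=gr.max(1); e=off[j]
        ok=(m>.35*np.median(m))&(abs(e)<w-.3)
        f=least_squares(lambda v:nn[ok]@v-e[ok],[0,0],loss='soft_l1',f_scale=.3); d=d+f.x
        if it==2: w=2.5; off=np.arange(-w,w+.01,.1)
    return d,ok.sum(),np.std(nn[ok]@f.x-e[ok])
mx=lambda i:i.max(2)
bl=lambda i:255*i[...,0]/(i[...,2]+1)   # blue/red ratio (BGR): metal high, wood low
E
python3 - <<'E'
from edge import *
L=lambda f:cv2.imread(f"pics/{f}.png")
vert=lambda nx,ny:True
bot=lambda nx,ny: ny>.3
for nm,f,n,p in(("table",'scene0','scene',(.593,-.1705,0)),("table",'top0','top',(.593,-.1705,0)),("lift","s3","scene",(.593,-.1705,.030)),("hover","s4","scene",(.5585,.167,.099))):
    for sn,sel in (("all",vert),("bottom",bot)):
        print(nm,n,sn,fit(L(f),n,cyl(*p,0,BUMP),mx,+1,sel))
P=(.5585,.167)
for f,n in(("scene0","scene"),("s4","scene"),("top0","top")):
    print(f,"flange",[fit(L(f),n,cyl(*P,0,0,[(.027,z)]),bl,-1) for z in(.022,)])
    print(f,"collar",fit(L(f),n,cyl(*P,0,0,[(.0155,.054)]),(bl if n=="scene" else mx),-1,(lambda nx,ny:abs(nx)>.3)))
    print(f,"collarside",fit(L(f),n,cyl(*P,0,0,[(.0155,.054)]),bl,-1,(lambda nx,ny:ny>.1)))
for n,p in(("scene",(.5585,.167,.054)),("top",(.5585,.167,.054))):
    a=proj(n,p); print(n,[np.round(proj(n,np.add(p,e))-a,2) for e in((.001*5,0,0),(0,.005,0),(0,0,.005))])
E
```

```text
table scene all (array([ 0.14540108, -0.97544006]), np.int64(139), np.float64(0.31558517801445773))
table scene bottom (array([ 0.3149103 , -0.79287826]), np.int64(40), np.float64(0.3045478266487959))
table top all (array([ 1.03615704, -0.42284265]), np.int64(93), np.float64(0.27319312317050215))
table top bottom (array([ 0.89827506, -0.71140125]), np.int64(38), np.float64(0.2532031191962822))
lift scene all (array([-0.35703859, -1.51535401]), np.int64(136), np.float64(0.6448977362019307))
lift scene bottom (array([ 0.03691536, -1.52736778]), np.int64(40), np.float64(0.271938487570481))
hover scene all (array([ 0.34095957, -1.66962399]), np.int64(118), np.float64(0.5251319365747826))
hover scene bottom (array([ 0.25136412, -1.70845738]), np.int64(33), np.float64(0.21810862966645145))
scene0 flange [(array([ 0.67016085, -0.93089779]), np.int64(90), np.float64(0.38603897610706256))]
scene0 collar (array([ 0.634356  , -0.55885524]), np.int64(32), np.float64(0.5628759309389941))
scene0 collarside (array([ 0.46096716, -0.34835484]), np.int64(29), np.float64(0.6468135951025651))
s4 flange [(array([ 0.59178553, -0.91959585]), np.int64(90), np.float64(0.41648620340850306))]
s4 collar (array([ 0.61431676, -0.55217643]), np.int64(32), np.float64(0.5276472946960798))
s4 collarside (array([ 0.60695001, -0.21650941]), np.int64(25), np.float64(0.4702661670707274))
top0 flange [(array([-0.49363258,  0.39156795]), np.int64(127), np.float64(0.2467744942107299))]
top0 collar (array([-0.78260572, -0.1850293 ]), np.int64(41), np.float64(0.7853550223023218))
top0 collarside (array([0.17227816, 5.5126886 ]), np.int64(29), np.float64(0.6834319415860735))
scene [array([1.65, 0.58]), array([ 1.07, -0.77]), array([ 0.07, -1.72])]
top [array([ 0.08, -1.92]), array([-1.93, -0.04]), array([-0.3 , -0.21])]
```

The edge fits leave about ±3 mm of ambiguity along the scene camera's line of sight. The two estimates run from (0.5575, 0.168) to (0.5617, 0.1635). The mouth can take that much, so I'll go to the middle and descend gently while reading forces.

```bash
cat >> h.py <<'E'
def rd(k=8,dt=.02,l=""):
    F=[];P=[];T=[]
    for _ in range(k):
        manip.sleep(dt); F.append(manip.current_force());P.append(manip.current_tool_pos());T.append(manip.current_wrist_torque())
    F,P,T=map(lambda a:np.mean(a,0),(F,P,T)); print(l,"t",round(manip.current_clock(),2),"p",np.round(P*1000,1),"F",np.round(F,2),"M",np.round(T,2),flush=True); return F,P
E
python3 - <<'E'
from h import *
X=np.array([.5596,.166])
manip.servo_line(np.r_[X,.105],vel=.1); rd(l="base")
for z in(.086,.080,.076):
    manip.servo_line(np.r_[X,z],vel=.04); F,P=rd(l=f"z{z}")
    if np.linalg.norm(F)>6: break
im=snap("s5"); c=im[150:240,260:360,::-1]; cv2.imwrite("pics/s5c.png",cv2.resize(c,None,fx=7,fy=6.5,interpolation=cv2.INTER_CUBIC))
E
```

```text
base t 12.33 p [559.6 165.9 105. ] F [-0.04  0.14 -0.42] M [-0.06  0.01 -0.01]
z0.086 t 13.09 p [559.7 166.1  86.1] F [-0.15  0.11 -0.12] M [-0.07  0.05  0.01]
z0.08 t 13.53 p [559.5 166.   79.8] F [-0.09  0.23 -0.22] M [-0.07  0.01  0.  ]
z0.076 t 13.91 p [559.5 166.7  76.1] F [-0.71  1.34  1.56] M [ 0.36  0.17 -0.  ]
```

View pics/s5c.png

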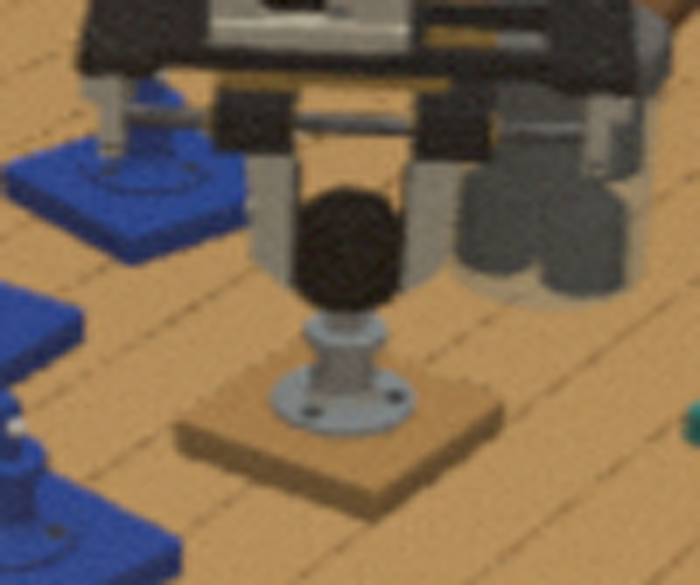

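The spigot tip is inside the mouth and pushes the bumper away from the camera with F=(-0.7, +1.3). So the stop lies toward the (0.5575, 0.168) estimate. I'll step that way and find the free interval.

```bash
python3 - <<'E'
from h import *
X=np.array([.5596,.166]); u=np.array([-.52,.85]);w=np.array([.85,.52])
for s in(.001,.002,.003,.0045,.006):
    manip.servo_line(np.r_[X+u*s,.076],vel=.03); F,P=rd(6,l=f"s{s}"); print("Fu",round(F[:2]@u,2),"Fw",round(F[:2]@w,2))
    if F[:2]@u<-1.2: break
E
```

```text
s0.001 t 14.31 p [559.  166.8  76. ] F [-0.66  1.5   0.72] M [0.25 0.15 0.01]
Fu 1.62 Fw 0.21
s0.002 t 14.66 p [558.4 167.3  75.8] F [-0.33  0.59 -0.38] M [ 0.    0.05 -0.01]
Fu 0.67 Fw 0.03
s0.003 t 15.01 p [558.  168.5  76. ] F [ 0.02  0.   -0.15] M [-0.05  0.03  0.  ]
Fu -0.01 Fw 0.02
s0.0045 t 15.36 p [557.3 169.9  76.1] F [ 0.32  0.12 -0.48] M [-0.06 -0.02  0.01]
Fu -0.06 Fw 0.34
s0.006 t 15.71 p [556.8 171.1  76.2] F [ 0.91 -0.08  0.86] M [-0.16 -0.21 -0.02]
Fu -0.55 Fw 0.73
```

```bash
python3 - <<'E'
from h import *
X=np.array([.5596,.166]); u=np.array([-.52,.85]);w=np.array([.85,.52]); X=X+u*.0038
for s in(-.0015,0,.0015,.003,.0045):
    manip.servo_line(np.r_[X+w*s,.076],vel=.03); F,P=rd(6,l=f"s{s}"); print("Fu",round(F[:2]@u,2),"Fw",round(F[:2]@w,2))
    if F[:2]@w<-1: break
E
```

```text
s-0.0015 t 16.06 p [556.5 168.2  76.1] F [ 1.02 -0.43  1.5 ] M [-0.14 -0.24  0.  ]
Fu -0.9 Fw 0.65
s0 t 16.41 p [557.4 169.3  75.8] F [ 0.11 -0.28 -0.19] M [-0.04 -0.08  0.02]
Fu -0.3 Fw -0.05
s0.0015 t 16.76 p [558.7 170.1  75.9] F [ 0.12 -0.22 -0.29] M [-0.06  0.02 -0.01]
Fu -0.25 Fw -0.01
s0.003 t 17.11 p [560.1 170.5  76. ] F [-1.14 -1.14  1.21] M [-0.35  0.27  0.  ]
Fu -0.37 Fw -1.56
```

Centred at about (0.5586, 0.1694). I'll press down in 1 mm steps with a force limit.

```bash
python3 - <<'E'
from h import *
X=np.array([.5586,.1694])
manip.servo_line(np.r_[X,.076],vel=.03)
pk=0
for z in np.arange(.075,.0589,-.001):
    manip.servo_line(np.r_[X,z],vel=.02); F,P=rd(3,.02,l=f"z{z:.3f}"); pk=max(pk,F[2])
    if F[2]>22 or np.hypot(F[0],F[1])>6: print("STOP");break
    if z<.0635 and F[2]>5: print("seat?");break
stat()
E
```

```text
z0.075 t 17.66 p [558.6 169.5  74.9] F [-0.3   0.26 -0.26] M [-0.06  0.01 -0.02]
z0.074 t 17.96 p [558.5 169.3  73.9] F [-0.15 -0.69 -0.75] M [-0.15  0.04 -0.  ]
z0.073 t 18.26 p [558.6 169.   73. ] F [-0.29 -1.26  0.53] M [-0.39  0.06 -0.02]
z0.072 t 18.56 p [558.8 169.2  72.2] F [-0.15 -2.47  2.33] M [-0.51  0.09 -0.01]
z0.071 t 18.86 p [559.1 169.6  71.3] F [ 0.42 -1.36  4.07] M [-0.4   0.02 -0.03]
z0.070 t 19.16 p [559.2 169.7  70.4] F [-0.07 -0.66  5.13] M [-0.34 -0.03 -0.  ]
z0.069 t 19.46 p [559.2 169.7  69.5] F [ 0.   -1.64  5.4 ] M [-0.35 -0.05  0.01]
z0.068 t 19.76 p [559.1 169.7  68.3] F [ 0.52 -1.49  4.51] M [-0.35 -0.06  0.01]
z0.067 t 20.06 p [559.  169.6  67.1] F [ 0.8  -1.06  3.45] M [-0.28 -0.26 -0.01]
z0.066 t 20.36 p [558.6 169.4  65.6] F [ 1.93 -0.52 -0.01] M [-0.18 -0.47  0.  ]
z0.065 t 20.66 p [558.4 169.3  64.5] F [ 3.37 -0.61 -3.48] M [-0.16 -0.58  0.01]
z0.064 t 20.96 p [557.8 169.2  62.9] F [ 3.98 -0.19 -9.89] M [-0.07 -0.73 -0.01]
z0.063 t 21.26 p [557.7 169.   62. ] F [  3.02  -0.35 -14.29] M [-0.11 -0.65  0.01]
z0.062 t 21.56 p [558.1 169.2  61.7] F [  1.56  -0.89 -12.7 ] M [-0.19 -0.37  0.01]
z0.061 t 21.86 p [558.5 169.6  61.3] F [-0.49 -0.84 -6.29] M [-0.23  0.01 -0.01]
z0.060 t 22.16 p [559.  169.7  60.7] F [-1.13 -1.03 -0.67] M [-0.27  0.23 -0.02]
z0.059 t 22.46 p [559.2 169.6  60. ] F [-2.54 -1.2   6.28] M [-0.4   0.59  0.03]
seat?
 t 22.46 p [0.5592 0.1696 0.06  ] F [-2.79 -0.46  5.58] gap 0.0353
```

It snapped: Fz rose to +5 N, then the balls drew it down, and it seated at TCP z=0.060 (rim 0.054) with +6 N. Now the tug, in fine steps.

```bash
python3 - <<'E'
from h import *
X=np.array([.5586,.1694]); z=.059
for i in range(25):
    F,P=rd(4,.02,l=f"z{z*1000:.1f}")
    if F[2]<-11.0: break
    z+= .0005 if F[2]>-6 else (.0003 if F[2]>-9 else .0002)
    manip.servo_line(np.r_[X,z],vel=.01)
    if z>.0665: break
t0=manip.current_clock(); a=[]
if F[2]<-10.5:
    zs=z
    while manip.current_clock()-t0<1.15:
        fs=[]
        for _ in range(5):
            manip.sleep(.02); fs.append(manip.current_force()[2])
        m=np.mean(fs); a+=fs
        dz=0
        if m>-11.2: dz=.0001
        elif m<-13: dz=-.0002
        if dz: z+=dz; manip.servo_line(np.r_[X,z],vel=.01)
    print("hold",manip.current_clock()-t0,"mean",np.mean(a),"min/max",min(a),max(a),"z",z); rd(3)
    stat("end hold")
# return down
manip.servo_line(np.r_[X,.0590],vel=.01); rd(4,l="back")
im=snap("s6"); c=im[150:240,260:360,::-1]; cv2.imwrite("pics/s6c.png",cv2.resize(c,None,fx=7,fy=6.5,interpolation=cv2.INTER_CUBIC))
E
```

```text
z59.0 t 22.52 p [559.2 169.6  59.9] F [-2.33 -1.45  5.76] M [-0.4   0.59 -0.02]
z59.5 t 22.84 p [559.1 169.6  60. ] F [-1.26 -1.02  4.37] M [-0.36  0.31  0.02]
z60.0 t 23.16 p [558.8 169.6  60. ] F [ 0.51 -0.13  1.3 ] M [-0.13  0.01 -0.02]
z60.5 t 23.48 p [558.4 169.5  60.3] F [-0.26  0.46 -0.61] M [-0.08 -0.   -0.01]
z61.0 t 23.79 p [558.4 169.4  60.8] F [-0.15  0.04 -1.62] M [-0.07  0.04 -0.01]
z61.5 t 24.11 p [558.3 169.3  61.2] F [ 0.21  0.3  -4.22] M [-0.01 -0.07 -0.01]
z62.0 t 24.43 p [558.3 169.2  61.5] F [ 1.43  0.37 -9.53] M [ 0.05 -0.22  0.  ]
z62.2 t 24.74 p [558.2 169.3  61.7] F [  1.7    0.86 -12.95] M [ 0.08 -0.36  0.04]
hold 1.166599999999999 mean -12.74069802154045 min/max -14.077159268600987 -11.404597745038828 z 0.0618
 t 25.96 p [558.3 169.3  61.7] F [ -0.76  -0.42 -12.34] M [-0.12  0.17 -0.  ]
end hold t 25.96 p [0.5583 0.1692 0.0617] F [ -0.1   -0.94 -12.9 ] gap 0.0355
back t 26.46 p [559.7 169.3  60. ] F [-1.47 -2.72  1.53] M [-0.61  0.29 -0.  ]
```

View pics/s6c.png

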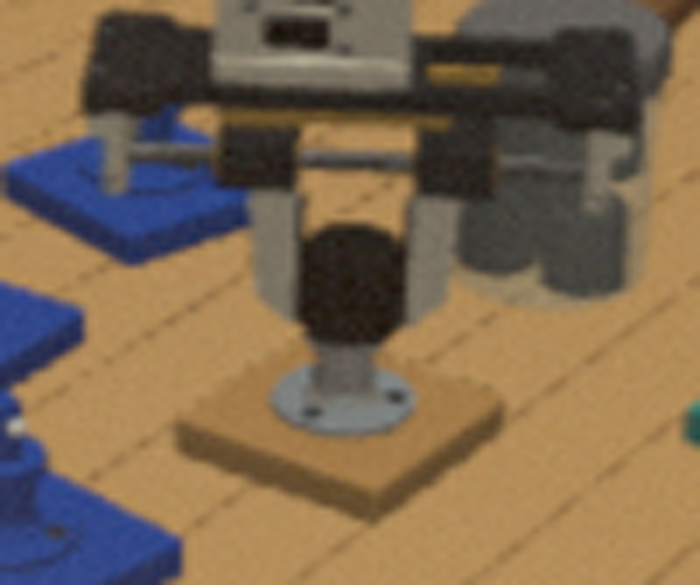

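The tug held 1.17 s at a mean of 12.7 N (peak 14.1 N), rising 1.7 mm without release. The picture shows the bumper back at crop (353,285), covering the collar. I'll press lightly, ease off, let go, retreat and look.

```bash
python3 - <<'E'
from h import *
X=np.array([.5584,.1694])
manip.servo_line(np.r_[X,.0584],vel=.01); rd(4,l="press")
manip.servo_line(np.r_[X,.0598],vel=.01); rd(4,l="ease")
effector.open_jaws(); stat("open")
manip.servo_line(np.r_[X,.17],vel=.12); stat("up")
manip.move_pose(np.array([.45,-.05,.3]),q(31)); stat("away")
im=snap("s7"); snap("t7","top")
u,v,r=309,200,30
c=im[v-r:v+r,u-r:u+r,::-1]; big=cv2.resize(c,None,fx=10,fy=10,interpolation=cv2.INTER_CUBIC)
for z in(.054,.067):
    h=hull("scene",cyl(.5585,.1692,z,0,BUMP)).reshape(-1,2)+[.3,-1.2]; cv2.polylines(big,[((h-[u-r,v-r]+.5)*10-.5).astype(np.int32)],True,(255,255,0) if z<.06 else (0,0,255),1)
cv2.imwrite("pics/ov7.png",np.clip(big*1.3,0,255).astype(np.uint8))
from edge import *
i=cv2.imread("pics/s7.png")
print("bumper",fit(i,"scene",cyl(.5585,.1692,.054,0,BUMP),mx,1,lambda nx,ny:ny<0), "flange",fit(i,"scene",cyl(.5585,.1692,0,0,[(.027,.022)]),bl,-1))
d=cv2.absdiff(cv2.imread("pics/scene0.png"),i).max(2); 
E
```

```text
press t 26.82 p [559.8 169.3  60. ] F [-2.57 -3.34  8.28] M [-0.87  0.6  -0.  ]
ease t 27.18 p [558.8 169.8  60. ] F [-0.21 -1.36  1.85] M [-0.34  0.18  0.01]
open t 28.21 p [0.5584 0.1694 0.0598] F [0.05 0.29 0.25] gap 0.0915
up t 29.27 p [0.5578 0.1691 0.1692] F [-0.11  0.19 -0.77] gap 0.092
away t 30.35 p [ 0.4503 -0.0489  0.2994] F [-0.35 -0.44 -0.43] gap 0.092
bumper (array([ 0.38622083, -1.48337402]), np.int64(61), np.float64(0.3672683617997286)) flange (array([ 0.18122233, -0.59073735]), np.int64(89), np.float64(0.4091901944511106))
```

View pics/ov7.png

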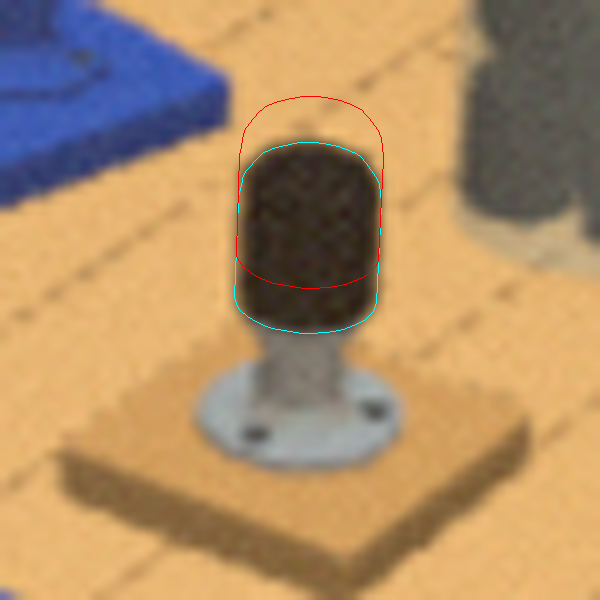

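View pics/s7.png

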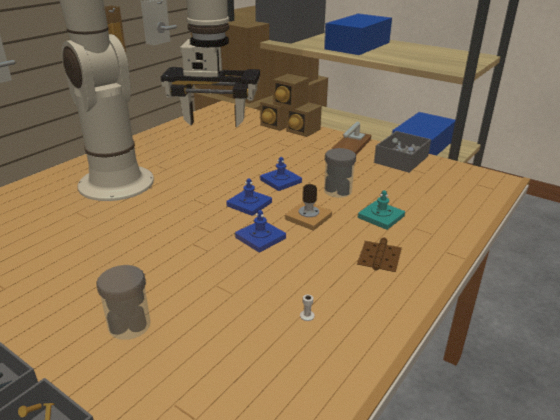

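View pics/t7.png

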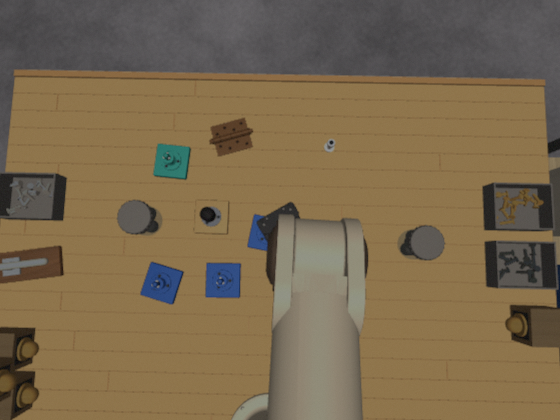

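The bumper sits at scene (310,194), matching the fully-home outline with the collar hidden. The canisters, hinge and viewer are at the same pixels as before. Handing in.

```bash
python3 - <<'E'
from h import *
stat(); manip.hand_in()
E
```

```text
t 30.45 p [ 0.4503 -0.0486  0.2991] F [-0.12  0.73 -1.53] gap 0.0919
the job is handed in; nothing more can be done
```

The bumper is snapped onto the steel stop, fully home on the collar and released. The job was handed in at 30.5 s. It reports no verdict, so the results below are from my own checks.

- **Press:** I centred the bumper by closing on it from two directions, found the spigot's centre by touch, and pressed in 1 mm steps. The push peaked at about 5 to 6 N, below the 10 N expected. After that the balls drew the bumper down, pulling on the gripper with up to 14 N, and it seated at the expected height.
- **Tug:** I pulled straight up for 1.17 s at a mean of 12.7 N, with a highest reading of 14.1 N. The bumper rose about 1.7 mm and did not let go. A light press afterwards (about 8 N) found it back at the same seated height.
- **Final pictures:** The bumper matches the fully-home outline within about 1 mm, the collar is hidden, and the other goods look unmoved.
- **Disagreements:** The two cameras differed by about 5 mm in depth, so I centred on the stop by touch instead. The bumper still reads about 0.9 px higher than the flange in the scene camera. It read the same relative to the flange when held over the stop, so I put that down to my outline model or the calibration.

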